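# Set the tilt of the foam shop's line-laser marker by pressing its two spring corners

## Task

The line-laser marker on the bench stands on a two-axis tilt plate with a spring under two of its corners; each of these corners has a black rubber press pad, and a black needle beside it that moves over a white upright scale carrying a red index tab. With a fingertip, press each pad slowly down until its needle is level with the red tab of its scale, and let go: the plate stays where you leave it, so do not press a needle past its tab. Nothing is to be picked up: leave the marker's base standing where it is, the red tabs as they are set, and the other things on the bench alone.

Things in the scene. Friction and masses are not known exactly. Their poses are not given: they have to be found in the camera images.
- marker: The line-laser marker, loose on the bench on rubber feet: dark steel base plate 205 x 250 mm, top at 20 mm, 3.4 kg in all. Origin on the bench under the middle of its tilt plate; z up. In its frame (mm) the plate's fixed ball pivot is at (-65, 65), spring corner A at (55, 55), spring corner B at (-55, -55); the base spans x -95 to 110, y -145 to 105.
- laser_top (a point): Centre of the top of the grey laser housing (34 x 80 mm in plan, aimed to the marker's -y), at (8, -8, 123) mm in the marker's frame when level. It is bolted on the bright tilt plate: 150 x 150 mm with the +x -y corner cut off, 8 mm thick, top at 82 mm when level. Friction sleeves hold the plate at any tilt it is left at.
- pad_a (a point): Centre of the top of press pad A, a black rubber disc 26 mm across, 6 mm thick; at (55, 55, 88) mm in the marker's frame when level. Pressing it turns the plate about the line from the pivot to corner B, 120 mm away, and lowers needle A by about 1.35 mm per mm. It takes about 5 N at the top and 10 N at the end of its 24 mm travel, and stays where it is left. Needle B is not changed by it.
- pad_b (a point): Centre of the top of press pad B, the same disc, at (-55, -55, 88) mm in the marker's frame when level. Pressing it turns the plate about the line from the pivot to corner A, 120 mm away, and lowers needle B by about 1.4 mm per mm; same forces and travel. Needle A is not changed by it.
- pointer_a (a point): Tip of black needle A (2 mm thick) before the face of scale A; at (97, 67, 78) mm in the marker's frame when level, lower as pad A goes down. Scale A: white upright plate 3 mm thick at x = 91 mm, y = 56 to 100 mm of the marker's frame, top at 88 mm, 5 mm lines on the face towards +x.
- pointer_b (a point): Tip of black needle B (2 mm thick) before the face of scale B; at (-65, -102, 78) mm in the marker's frame when level, lower as pad B goes down. Scale B: white upright plate 3 mm thick at x = -71 mm, y = -138 to -88 mm of the marker's frame, top at 88 mm, 5 mm lines on the face towards +x.
- tab_a_tip (a point): Point of the red index tab of scale A (a red clip, 10 mm, on the scale's outer edge, its wedge pointing at needle A). Needle A must come down to its height, which is set 10 to 30 mm below the needle's level-plate position.
- tab_b_tip (a point): Point of the red index tab of scale B, the same kind of clip. Needle B must come down to its height, set 10 to 30 mm below the needle's level-plate position.
- pencil: Bystander: flat red carpenter's pencil, 160 mm long, 8 mm high, beside the marker; origin under its middle.
- tape_roll: Bystander: roll of tan masking tape, 100 mm across, 24 mm high, lying beside the marker; origin under its centre.
- sanding_block: Bystander: cork sanding block 66 x 110 mm, 37 mm high; origin under its centre.
- glue_bottle: Bystander: white glue bottle, 60 mm across, 160 mm high; origin under its centre.
- paint_jar: Bystander: jar of blue paint, 72 mm across, 80 mm high; origin under its centre.
- try_square: Bystander: try square with wooden stock and steel blade, about 155 x 110 mm, 16 mm high, lying flat; origin under its middle.

How it is judged:
By the outcome, as a careful person would: the job done as asked, in the order asked, and still so for the second after the job is handed in, with the robot touching nothing.
It also fails if it takes over 58 s, if anything falls off the work surface, if the arm or the gripper's body presses on something with over 40 N, if the wrist force passes 120 N, or if a joint passes its speed limit or range.

## Robot

A 7-joint arm with a two-finger parallel gripper is mounted at the origin on the work surface. World frame = base frame: x ahead of the robot, y to its left, z up, the work surface at z = 0. Lengths are in m, angles in rad, forces in N, time in s.
With the tool pointing down it reaches from about 0.425 to 0.95 m from the base axis. Payload 4.7 kg.
Tool frame: the origin (TCP) lies at the centre of the arm's flange, where the gripper is bolted on; the fingertips stand 182 mm ahead of it and the grasp point (between the pads) lies 164 mm ahead of it (robot.grip_depth is the distance from the TCP to the grasp point, in m); x points along the fingers, y is the direction in which the jaws open and shut, and the axes are right-handed (so a half turn about x gives the same grasp; the last joint's range is limited). The gripper opens to 87 mm and grips with 3 to 60 N. Pads are 19 mm wide; open, the fingers measure 117 mm over their backs; the gripper's body (75 mm by 190 mm) begins 51 mm behind the grasp point.
Start: joints at [-1.307, 0.469, -0.049, 1.532, 0.024, 1.141, -0.082], TCP at [0.195, 0.646, 0.405] pointing down, gripper open.
Joint ranges: [-2.59, 2.59], [-0.33, 1.99], [-1.39, 1.29], [0.1, 2.45], [-1.04, 4.18], [0.21, 1.99], [-2.66, 2.66]. Speed limits (rad/s): [2.57, 2.57, 3.14, 3.14, 3.14, 3.14, 3.14].

## Interface

Orientations are given as a 3x3 rotation matrix whose columns are the frame's x, y, z axes.
In Python, from plant import robot, solver, telemetry, cams, ticket gives the robot as it stands. Calls block until the motion is done:
- robot.move_pose(position, orientation): joint-space move of the TCP to a pose.
- robot.move_l(position, ori=None, velocity=0.15): straight line of the TCP; ori=None keeps the orientation; velocity is the mean speed in m/s.
- robot.set_joints(angles): joint-space move.
- robot.command_gripper(opening): opening from 0.0 (shut) to 1.0 (fully open); the grip force is fixed at half the most; returns when the fingers have stopped.
- robot.dwell(seconds).
- solver.ik(position, orientation): joint angles nearest the present ones, or None.
- telemetry.observe(): the state.
- cams.capture(name): name is "side" or "top"; returns a dict with "image" (400x640x3 uint8, red, green, blue), "range_z" (400x640 float32, m along the optical axis (not along the pixel's ray), 0 where there is no reading), "fx", "fy", "cx", "cy" (pixels), "dist_coeffs" ([k1, k2, p1, p2, k3] as OpenCV has them; the pictures are not rectified), "R" (3x3) and "t" (3): a world point X has camera coordinates R X + t. Camera axes: x right, y down, z forward; pixel columns grow to the right and rows downward; lengths in m; the calibration is good to about 2 mm. A picture is of the moment at which its call begins.
A pose or a line that the arm cannot do raises robot.MotionError and nothing moves.
- ticket.close_job(): hands the job in, once; it reports no verdict.
The state is a dict: "time": time; "joints": joint angles; "dq": joint speeds; "tau": joint torques, N m; "tool_pos": TCP position; "eef_rot": TCP orientation; "force": force on the tool from outside, world axes, zero at the start; "torque": the same for the moment, N m; "width": opening from 0.0 (shut) to 1.0 (fully open).
Only numpy, scipy, OpenCV 4.12 (cv2) and the standard library are available. Lean on these libraries where they do the work, as an engineer would, in place of code of your own. Each camera call takes 0.05 s, during which the arm holds its last target.

## Working session

There is one attempt and no reset: what is moved stays moved. The work goes in short steps, each a Python script; the robot and the scene stay as the last script left them, time stands still between calls to the robot, and variables do not carry over. Pictures are saved under pics/ and viewed, and the job is handed in when it is done.

```bash
mkdir -p pics; ls; python3 - <<'E'
from plant import robot, solver, telemetry, cams, ticket
import cv2,numpy as np,pickle
s=telemetry.observe();print(s['time'],s['tool_pos'],s['eef_rot'],s['width'],s['force'])
for n in('side','top'):
    c=cams.capture(n);pickle.dump(c,open(f'{n}0.pkl','wb'))
    cv2.imwrite(f'pics/{n}0.png',c['image'][:,:,::-1]);print(n,c['fx'],c['fy'],c['cx'],c['cy'],c['dist_coeffs'],c['R'],c['t'])
E
```

```text
pics
0.0 [0.19474397 0.64604678 0.40370342] [[-4.88620700e-04  2.88612194e-01  9.57445958e-01]
 [-1.87165510e-03  9.57444132e-01 -2.88612598e-01]
 [-9.99998129e-01 -1.93303070e-03  7.23554613e-05]] 1.0042318413283517 [-0.19079103  0.23723637  0.51693574]
side 364.1499360903817 364.1499360903817 320.5508466740756 201.85031161277635 [-0.01421359  0.          0.          0.          0.        ] [[-0.91510127 -0.4031722   0.00646916]
 [-0.31840774  0.71267729 -0.62506607]
 [ 0.24739884 -0.57405858 -0.78054504]] [0.5336829  0.26293796 0.97201013]
top 425.27571636062856 425.27571636062856 318.5655380480826 190.38683317370538 [-0.01663299  0.          0.          0.          0.        ] [[-0.01642883 -0.99966138 -0.0201797 ]
 [-0.99262409  0.01873106 -0.11977711]
 [ 0.12011453  0.01806306 -0.9925957 ]] [-0.00725515  0.59997142  1.32876655]
```

View pics/side0.png

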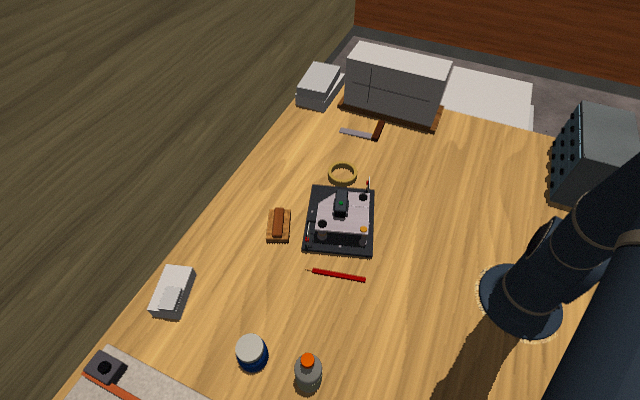

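View pics/top0.png

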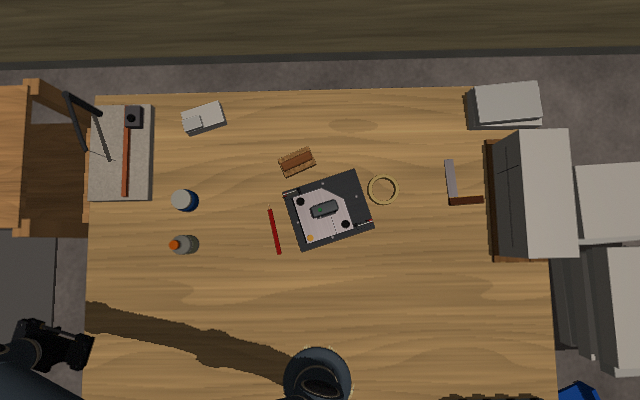

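```bash
python3 - <<'E'
import cv2,pickle,numpy as np
a=pickle.load(open('side0.pkl','rb'))['image'][170:265,290:390,::-1]
b=pickle.load(open('top0.pkl','rb'))['image'][160:260,270:380,::-1]
cv2.imwrite('pics/side0z.png',cv2.resize(a,None,fx=6,fy=6,interpolation=cv2.INTER_NEAREST))
cv2.imwrite('pics/top0z.png',cv2.resize(b,None,fx=6,fy=6,interpolation=cv2.INTER_NEAREST))
E
```

```text
(no output)
```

View pics/side0z.png

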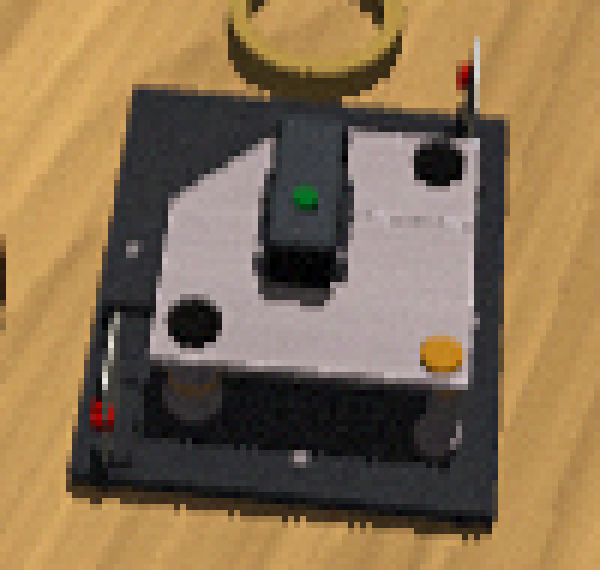

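View pics/top0z.png

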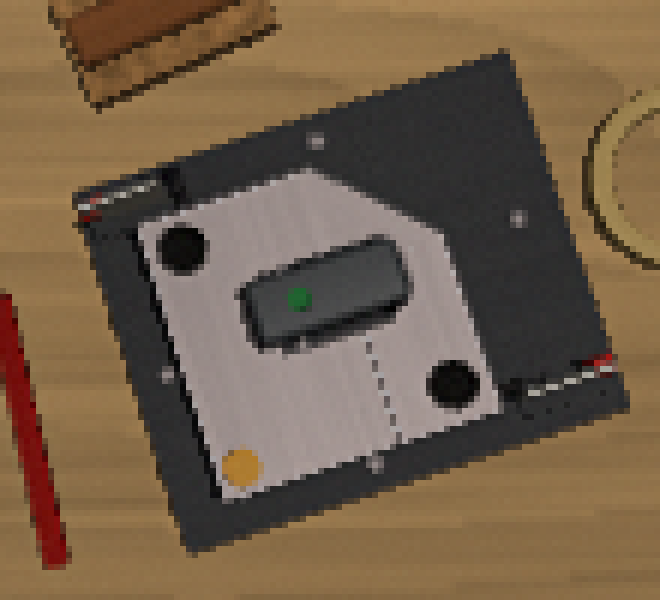

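```bash
cat > h.py <<'E'
import cv2,pickle,numpy as np
def ray(c,uv):
    K=np.array([[c['fx'],0,c['cx']],[0,c['fy'],c['cy']],[0,0,1]])
    n=cv2.undistortPoints(np.array(uv,float).reshape(1,1,2),K,np.array(c['dist_coeffs'])).ravel()
    R,t=np.array(c['R']),np.array(c['t']); d=R.T@np.array([n[0],n[1],1]); return -R.T@t,d/np.linalg.norm(d)
def onz(c,uv,z):
    o,d=ray(c,uv);return o+d*(z-o[2])/d[2]
def tri(c1,u1,c2,u2):
    o1,d1=ray(c1,u1);o2,d2=ray(c2,u2)
    s=np.linalg.lstsq(np.c_[d1,-d2],o2-o1,rcond=None)[0]
    p,q=o1+s[0]*d1,o2+s[1]*d2;return (p+q)/2,np.linalg.norm(p-q)
def proj(c,X):
    K=np.array([[c['fx'],0,c['cx']],[0,c['fy'],c['cy']],[0,0,1]])
    return cv2.projectPoints(np.array(X,float).reshape(-1,1,3),cv2.Rodrigues(np.array(c['R']))[0],np.array(c['t']),K,np.array(c['dist_coeffs']))[0].reshape(-1,2)
def blobs(c,f,box):
    im=c['image'].astype(int);x0,y0,x1,y1=box
    m=np.zeros(im.shape[:2],np.uint8);m[y0:y1,x0:x1]=f(im)[y0:y1,x0:x1]
    n,l,s,ce=cv2.connectedComponentsWithStats(m,connectivity=8)
    return [(s[i,4],ce[i].round(2),s[i,:4]) for i in range(1,n) if s[i,4]>=3]
red=lambda i:(i[:,:,0]>110)&(i[:,:,1]<60)&(i[:,:,2]<60)
redw=lambda i:(i[:,:,0]-np.maximum(i[:,:,1],i[:,:,2])>50)&(i[:,:,1]<130)&(abs(i[:,:,1]-i[:,:,2])<25)
blk=lambda i:i.max(2)<38
org=lambda i:(i[:,:,0]>170)&(i[:,:,1]>100)&(i[:,:,2]<90)
grn=lambda i:(i[:,:,1]-i[:,:,0]>40)
S=lambda k='0':(pickle.load(open(f'side{k}.pkl','rb')),pickle.load(open(f'top{k}.pkl','rb')))
BS=(290,170,390,265);BT=(270,160,380,260)
E
python3 - <<'E'
from h import *
s,t=S()
for n,c,b in(('side',s,BS),('top',t,BT)):
    print(n,'cam',ray(c,(320,200))[0])
    for k,f in(('red',redw),('blk',blk),('org',org),('grn',grn)):
        print(k); [print('  ',x) for x in blobs(c,f,b)]
E
```

```text
side cam [0.3316212  0.58576695 0.9195988 ]
red
   (np.int32(6), array([366.5, 182.5]), array([366, 181,   2,   4], dtype=int32))
   (np.int32(8), array([305.5, 238.5]), array([305, 237,   2,   4], dtype=int32))
   (np.int32(4), array([308. , 238.5]), array([308, 237,   1,   4], dtype=int32))
blk
   (np.int32(6), array([368. , 185.5]), array([368, 183,   1,   6], dtype=int32))
   (np.int32(9), array([365.78, 191.  ]), array([364, 189,   4,   4], dtype=int32))
   (np.int32(6), array([347. , 194.5]), array([347, 192,   1,   6], dtype=int32))
   (np.int32(44), array([362.61, 197.11]), array([359, 194,   8,   7], dtype=int32))
   (np.int32(93), array([339.11, 213.26]), array([333, 203,  15,  15], dtype=int32))
   (np.int32(3), array([346., 207.]), array([346, 206,   1,   3], dtype=int32))
   (np.int32(27), array([309.93, 222.15]), array([306, 219,  10,   9], dtype=int32))
   (np.int32(52), array([321.85, 223.65]), array([318, 220,   9,   8], dtype=int32))
   (np.int32(504), array([339.46, 239.22]), array([312, 231,  54,  18], dtype=int32))
   (np.int32(4), array([306. , 234.5]), array([3
[... 3527 characters left out ...]
 7], dtype=int32))
   (np.int32(10), array([311.5, 212.5]), array([310, 208,   4,  10], dtype=int32))
   (np.int32(25), array([329.28, 212.48]), array([321, 209,  17,   7], dtype=int32))
   (np.int32(5), array([317.8, 216.4]), array([317, 216,   3,   2], dtype=int32))
   (np.int32(43), array([345.28, 223.56]), array([342, 220,   8,   8], dtype=int32))
   (np.int32(3), array([365.67, 220.33]), array([365, 220,   2,   2], dtype=int32))
   (np.int32(18), array([356.06, 224.22]), array([353, 222,   8,   6], dtype=int32))
org
   (np.int32(25), array([310.08, 237.44]), array([308, 235,   5,   6], dtype=int32))
grn
   (np.int32(11), array([319.45, 209.36]), array([318, 208,   4,   4], dtype=int32))
```

```bash
cat >> h.py <<'E'
def soft(c,w,box):
    x0,y0,x1,y1=box; m=w(c['image'].astype(float))[y0:y1,x0:x1]
    yy,xx=np.mgrid[y0:y1,x0:x1]; return np.array([(m*xx).sum(),(m*yy).sum()])/m.sum(), m
wred=lambda i:np.clip(i[:,:,0]-1.0*i[:,:,1]-0.5*np.clip(i[:,:,1]-i[:,:,2],0,None)-30,0,None)
wpad=lambda i:np.clip(110-i.max(2),0,85)
E
python3 - <<'E'
from h import *
np.set_printoptions(precision=4,suppress=True,linewidth=160)
s,t=S()
P={}
for k,bs,bt in(('A',(316,218,329,229),(295,196,306,207)),('B',(357,192,369,203),(340,218,351,229))):
    us,_=soft(s,wpad,bs);ut,_=soft(t,wpad,bt)
    p,e=tri(s,us,t,ut);P[k]=p;print(k,us,ut,p,e, 'at .088: side',onz(s,us,.088)[:2],'top',onz(t,ut,.088)[:2])
p,e=tri(s,[363.22,228.15],t,[310.08,237.44]);P['O']=p;print('O',p,e,onz(t,[310.08,237.44],.088)[:2])
p,e=tri(s,[340.38,202.38],t,[319.45,209.36]);print('G',p,e)
d=P['A']-P['B'];print('yaw',np.degrees(np.arctan2(d[1],d[0]))-45,np.linalg.norm(d[:2]),(P['A']+P['B'])/2)
for k,bs,bt in(('A',(302,234,311,244),(282,189,291,198)),('B',(363,178,370,188),(363,214,375,224))):
    us,m=soft(s,wred,bs);ut,m2=soft(t,wred,bt);print(m.astype(int));print(m2.astype(int))
    print('tab',k,us,ut,*tri(s,us,t,ut))
E
```

```text
A [321.8838 223.4753] [299.8263 201.0366] [0.5621 0.0398 0.0824] 8.280453321820768e-05 at .088: side [0.5606 0.0435] top [0.5615 0.0395]
B [362.8007 196.3762] [345.1094 223.5521] [ 0.4899 -0.0983  0.0851] 0.0002882406138531774 at .088: side [ 0.4892 -0.096 ] top [ 0.4899 -0.0982]
O [0.4498 0.0096 0.0855] 0.000492965198998631 [0.4495 0.0094]
G [ 0.5324 -0.0211  0.123 ] 0.0005481078427929612
yaw 17.411085999440978 0.15587170472675246 [ 0.526  -0.0292  0.0838]
[[  0   0   0   0   0   0   0   0   0]
 [  0   0   0   0   0   0   0   0   0]
 [  0   0   0  15   0   0   0   0   0]
 [  0   0   0  43 132   0  26   0   0]
 [  0   0   0  61  89   0 104   0   0]
 [  0   0   0 102 139   0 118   0   0]
 [  0   0   0  54  98  17  61   0   0]
 [  0   0   0   0   5   0   9   0   0]
 [  0   0   0   0   0   0   0   0   0]
 [  0   0   0   0   0   0   0   0   0]]
[[ 0  0  0  0  0  0  0  0  0]
 [ 0  0  0  0  0  0  0  0  0]
 [ 0  0  0  0  0  0  0  0  0]
 [ 0  0  0  0 12  0  0  0  0]
 [ 0  0  0 35  0  0  0  0  0]
 [ 0  0  0  0  0  0  0  0  0]
 [ 0  0  0 26  0  0  0  0  0]
 [ 0  1 52  0  0  0  0  0  0]
 [ 0  0
[... 328 characters left out ...]
]
 [  0   0   0   0   0   0   0]
 [  0   0   0   0   0   0   0]
 [  0   0   0   0   0   0   0]]
[[  0   0   0   0   0   0   0   0   0   0   0   0]
 [  0   0   0   0   0   0   0   0   0   0   0   0]
 [  0   0   0   0   0   0   0   0   0   0   0   0]
 [  0   0   0   0   0   0   0   0   0   0   0   0]
 [  0   0   0   0   0   0   0   0   0   0   0   0]
 [  0   0   0   0   0   0  11  34 108   0   0   0]
 [  0   0   0   0  13  23  92  53  24   0   0   0]
 [  0   0   0   0   0   0   5   0   0   0   0   0]
 [  0   0   0   0   0   0   0   3  10   0   0   0]
 [  0   0   0   0   0   0   0   0   0   0   0   0]]
tab B [366.7033 182.1019] [369.8636 219.6781] [ 0.502  -0.1764  0.0634] 0.0006716185855958075
```

```bash
python3 - <<'E'
from plant import cams,telemetry
from h import *
for n in('side','top'):
    L=[cams.capture(n) for _ in range(8)]
    print(n,'std',np.std([c['image'].astype(float) for c in L],0).mean(), 'rstd',np.std([c['range_z'] for c in L],0)[200:230,310:350].mean())
    c=dict(L[0]);c['image']=np.mean([x['image'].astype(float) for x in L],0);
    r=np.array([x['range_z'] for x in L]);c['range_z']=np.median(r,0);pickle.dump(c,open(f'{n}1.pkl','wb'))
s,t=S('1')
z=lambda c,b,f:cv2.resize(c['image'][b[1]:b[3],b[0]:b[2],::-1].astype(np.uint8),None,fx=f,fy=f,interpolation=cv2.INTER_CUBIC)
a=np.hstack([z(s,(298,218,324,258),14),z(s,(352,172,378,212),14)])
b=np.hstack([z(t,(278,184,304,204),14),z(t,(350,212,376,232),14)])
cv2.imwrite('pics/sz1.png',a);cv2.imwrite('pics/tz1.png',b)
print(telemetry.observe()['time'])
E
```

```text
side std 2.3353915740512154 rstd 0.013500916
top std 1.0062420081332155 rstd 0.009819001
0.9
```

View pics/sz1.png

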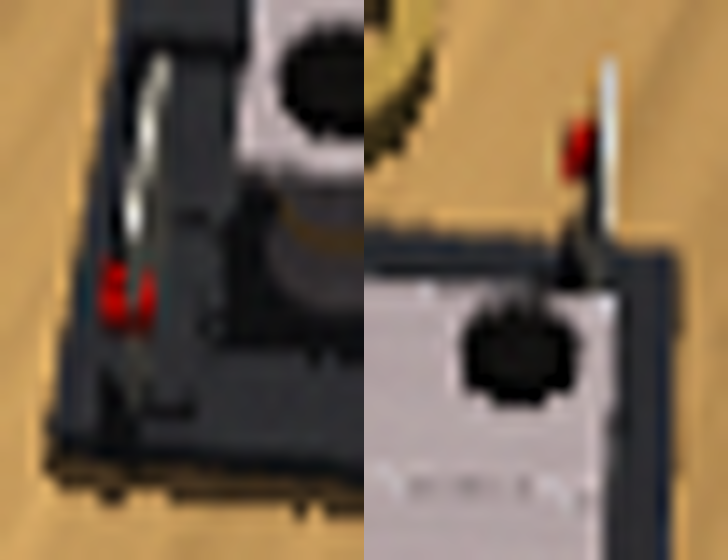

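View pics/tz1.png

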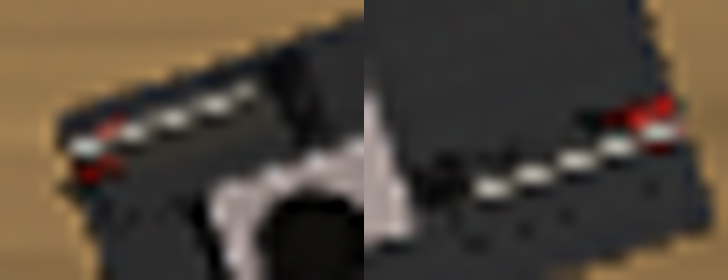

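```bash
cat >> h.py <<'E'
O=np.array([.5257,-.02935,0]);YAW=np.radians(17.5)
Rm=cv2.Rodrigues(np.array([0,0,YAW]))[0]
W=lambda p:np.atleast_2d(np.array(p,float))/1000@Rm.T+O
M=lambda X:(np.atleast_2d(X)-O)@Rm*1000
E
python3 - <<'E'
from h import *
np.set_printoptions(precision=2,suppress=True,linewidth=160)
s,t=S('1')
pts={'base':[[-95,-145,20],[110,-145,20],[110,105,20],[-95,105,20]],'plate':[[-75,75,82],[75,75,82],[-75,-75,82]],'pads':[[55,55,88],[-55,-55,88]],'scA':[[91,56,88],[91,100,88]],'scB':[[-71,-88,88],[-71,-138,88]],'lasertop':[[8+17,-8+40,123],[8-17,32,123],[25,-48,123],[-9,-48,123]],'tabs58/63':[[92.5,95,58.5],[-69.5,-133,63.4]],'needles':[[97,67,78],[-65,-102,78]]}
for i,(n,c,b) in enumerate((('side',s,(295,170,385,262)),('top',t,(275,160,382,256)))):
    f=7
    im=cv2.resize(c['image'][b[1]:b[3],b[0]:b[2],::-1].astype(np.uint8),None,fx=f,fy=f,interpolation=cv2.INTER_NEAREST)
    for k,p in pts.items():
        q=proj(c,W(p));print(n,k,q.ravel())
        for u in q: cv2.circle(im,tuple(int(v) for v in ((u-np.array(b[:2])+.5)*f).round()),3,(0,255,0) if k!='needles' else (255,255,0),1)
    cv2.imwrite(f'pics/{n}1o.png',im)
for k,bs,bt in(('A',(302,234,311,244),(282,189,291,198)),('B',(363,178,370,188),(363,214,375,224))):
    us,m=soft(s,wred,bs);ut,m2=soft(t,wred,bt);print(m2.astype(int))
    p,e=tri(s,us,t,ut);print('tab',k,us,ut,M(p),e)
E
```

```text
side base [374.16 189.03 311.78 183.61 300.96 248.44 372.58 255.47]
side plate [368.19 233.86 314.16 228.75 369.58 192.53]
side pads [322.1  222.34 362.89 195.75]
side scA [309.3  221.43 307.23 234.47]
side scB [368.59 187.87 369.03 175.78]
side lasertop [333.92 209.22 346.23 210.34 336.31 187.45 348.04 188.47]
side tabs58/63 [307.16 238.78 367.65 182.21]
side needles [306.74 226.48 366.4  186.4 ]
top base [374.9  227.42 354.05 167.65 281.25 191.9  300.88 252.31]
top plate [306.91 243.41 291.76 197.14 353.38 227.81]
top pads [299.77 201.01 345.17 223.6 ]
top scA [295.84 190.11 282.31 194.62]
top scB [357.11 225.14 372.61 219.93]
top lasertop [309.44 206.93 313.02 217.71 334.79 198.46 338.45 209.2 ]
top tabs58/63 [284.65 194.69 370.09 220.39]
top needles [292.12 189.8  360.55 221.97]
[[ 0  0  0  0  0  0  0  0  0]
 [ 0  0  0  0  0  0  0  0  0]
 [ 0  0  0  0  0  0  0  0  0]
 [ 0  0  0  0 10  0  0  0  0]
 [ 0  0  0 34  0  0  0  0  0]
 [ 0  0  0  0  0  0  0  0  0]
 [ 0  0  0 26  1  0  0  0  0]
 [ 0  0 55  0  0  0  0  0  0]
 [ 0  0  0  0  0  0  0  0  0]]
tab A [306.37 238.58] [284.67 194.65] [[93.7  94.85 58.72]] 0.00217879303711273
[[  0   0   0   0   0   0   0   0   0   0   0   0]
 [  0   0   0   0   0   0   0   0   0   0   0   0]
 [  0   0   0   0   0   0   0   0   0   0   0   0]
 [  0   0   0   0   0   0   0   0   0   0   0   0]
 [  0   0   0   0   0   0   0   0   0   0   0   0]
 [  0   0   0   0   0   0  13  34 107   0   0   0]
 [  0   0   0   0  13  22  92  52  25   0   0   0]
 [  0   0   0   0   0   0   4   0   0   0   0   0]
 [  0   0   0   0   0   0   0   5   9   0   0   0]
 [  0   0   0   0   0   0   0   0   0   0   0   0]]
tab B [366.72 182.11] [369.86 219.68] [[ -66.89 -133.1    63.34]] 0.0006156559488761484
```

View pics/side1o.png

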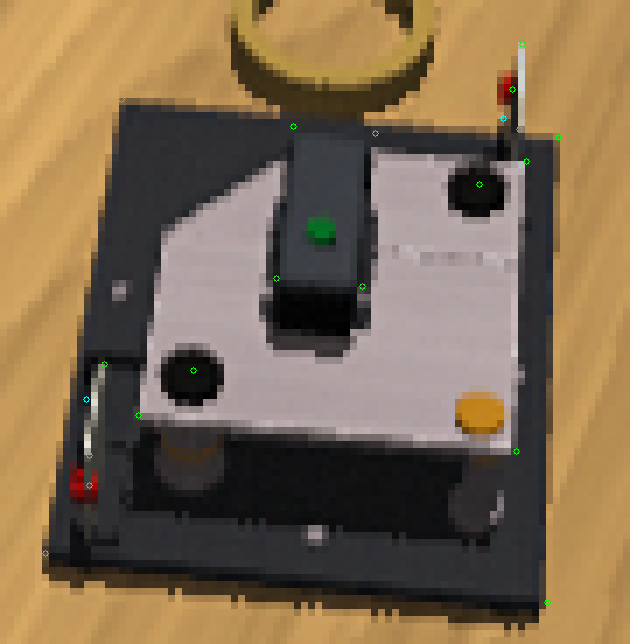

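View pics/top1o.png

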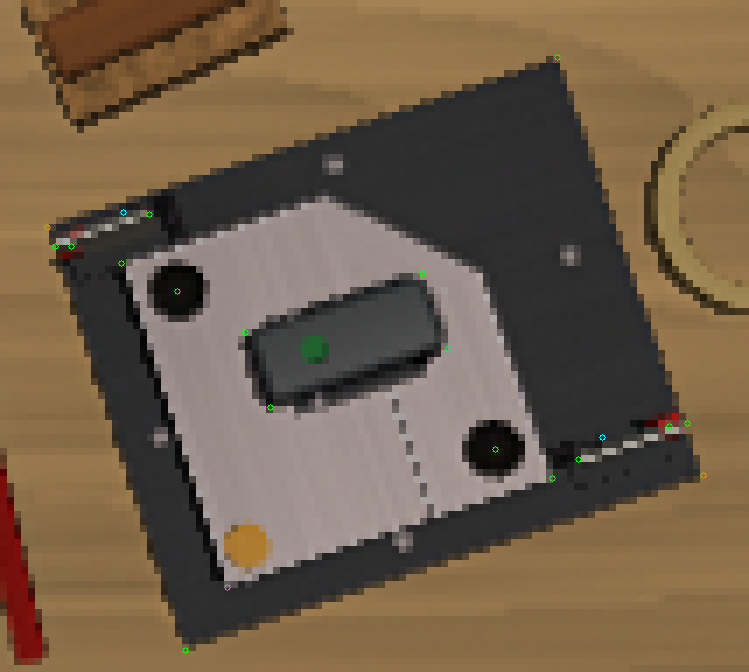

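```bash
cat >> h.py <<'E'
PV=np.array([-65,65,74.]);AX={'A':np.array([10,-120,0.]),'B':np.array([120,-10,0.])}
PAD={'A':np.array([55,55,88.]),'B':np.array([-55,-55,88.])};NDL={'A':np.array([97,67,78.]),'B':np.array([-65,-102,78.])}
def plate(dA,dB):  # pad drops mm -> rotation (marker frame)
    v=np.zeros(3)
    for k,d,sg in(('A',dA,1),('B',dB,1)):
        a=AX[k]/np.linalg.norm(AX[k]); th=np.arcsin(d/120)
        if np.cross(a,PAD[k]-PV)[2]*0+np.cross(a,PAD[k]-PV)@[0,0,1]>0: a=-a
        v+=a*th
        # sign: want dz<0
    for k in 'AB': pass
    return cv2.Rodrigues(v)[0]
def pt(R,p): return PV+R@(np.array(p,float)-PV)
def toolrot(R): # tool x = -plate normal, tool y ~ marker y
    n=Rm@R@np.array([0,0,1.]);x=-n;y=Rm@np.array([0,1.,0]);y-=x*(x@y);y/=np.linalg.norm(y)
    return np.c_[x,y,np.cross(x,y)]
E
python3 - <<'E'
from h import *
np.set_printoptions(precision=2,suppress=True,linewidth=160)
for k in 'AB':
    a=AX[k]/np.linalg.norm(AX[k]); print(k,np.cross(a,PAD[k]-PV)[2])
for d in((14.3,0),(14.3,10.6),(0,10)):
    R=plate(*d);print(d,[pt(R,PAD[k]) for k in'AB'],[pt(R,NDL[k])[2] for k in'AB'],R[:,2])
E
```

```text
A 118.75503619084816
B -118.75503619084816
(14.3, 0) [array([55.82, 55.07, 73.75]), array([-53.34, -54.86,  87.9 ])] [np.float64(58.713388689955515), np.float64(79.62417131256069)] [0.12 0.01 0.99]
(14.3, 10.6) [array([55.77, 54.46, 73.73]), array([-54.03, -55.68,  77.4 ])] [np.float64(60.08064320436206), np.float64(64.94003007893377)] [ 0.11 -0.08  0.99]
(0, 10) [array([54.9 , 53.84, 87.95]), array([-55.06, -55.75,  78.06])] [np.float64(79.2732918521001), np.float64(64.11749177879256)] [-0.01 -0.08  1.  ]
```

```bash
cat >> h.py <<'E'
TIP=.182
def tcp(k,R,drop_above):  # TCP so that tip centre is at pad centre for plate R, + mm up (world z)
    T=toolrot(R); p=W(pt(R,PAD[k]))[0]; return p-T[:,0]*TIP+np.array([0,0,drop_above/1000]),T
E
python3 - <<'E'
from plant import robot,telemetry,solver
from h import *
R=plate(14.3,0)
p,T=tcp('A',R,70); print(p,T, solver.ik(p,T))
robot.command_gripper(0.0)
robot.move_pose(p,T)
s=telemetry.observe();print(s['time'],s['tool_pos']-p,s['force'],s['width'])
p,T=tcp('A',R,20);robot.move_l(p,T,0.08)
s=telemetry.observe();print(s['time'],s['tool_pos']-p,s['force'],s['joints'])
E
```

```text
[0.58244792 0.04817176 0.32445171] [[-0.11028283 -0.30181197  0.94696739]
 [-0.04514855  0.95331683  0.29857767]
 [-0.99287426 -0.00982622 -0.11876085]] [-0.32871533  0.43028361  0.22198471  1.81460166 -0.07085553  1.02272938
  1.79620091]
4.9583 [4.19389525e-05 1.07268434e-03 2.75462391e-05] [ 0.2272353  -0.10920575 -0.56567487] 0.002789231724867703
5.7333 [ 2.23296275e-04 -5.58854849e-05  8.48161468e-05] [-0.79758862  0.39008275  0.34894499] [-0.31905929  0.49227211  0.21157665  1.85223705 -0.08581154  0.92364388
  1.80622975]
```

```bash
python3 - <<'E'
from plant import robot,telemetry,cams
from h import *
R=plate(14.3,0)
f0=telemetry.observe()['force'][2]
for d in np.arange(19,8.9,-1):
    p,T=tcp('A',R,d);robot.move_l(p,T,0.015);s=telemetry.observe()
    print(d,'%.2f'%((s['tool_pos']-p)[2]*1000),(s['force']).round(2),round(s['time'],2))
c=cams.capture('side');cv2.imwrite('pics/side2.png',cv2.resize(c['image'][160:270,280:400,::-1],None,fx=5,fy=5,interpolation=cv2.INTER_CUBIC))
E
```

```text
19.0 0.39 [-0.17 -0.27  0.2 ] 5.98
18.0 0.04 [ 0.31 -0.18  1.17] 6.23
17.0 -0.10 [ 0.66 -0.01  0.16] 6.48
16.0 -0.11 [ 0.45 -0.41  0.4 ] 6.73
15.0 -0.09 [-0.28  0.53  0.46] 6.98
14.0 -0.09 [-0.53 -0.02  0.14] 7.23
13.0 -0.08 [ 0.49 -0.05 -1.06] 7.48
12.0 0.11 [ 0.2   0.37 -0.19] 7.73
11.0 0.29 [-0.78 -0.31  3.4 ] 7.98
10.0 0.34 [ 0.14 -0.18  4.12] 8.23
9.0 0.27 [-0.78 -0.13  5.65] 8.48
```

View pics/side2.png

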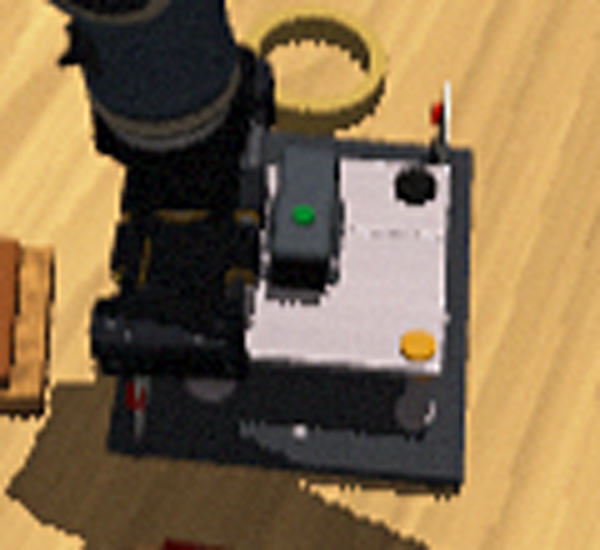

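```bash
cat >> h.py <<'E'
def avg(cams,k,n=4,names=('side','top')):
    for nm in names:
        L=[cams.capture(nm) for _ in range(n)];c=dict(L[0]);c['image']=np.mean([x['image'].astype(float) for x in L],0)
        c['range_z']=np.median([x['range_z'] for x in L],0);pickle.dump(c,open(f'{nm}{k}.pkl','wb'))
def zoom(c,b,f,out):
    cv2.imwrite(out,cv2.resize(c['image'][b[1]:b[3],b[0]:b[2],::-1].astype(np.uint8),None,fx=f,fy=f,interpolation=cv2.INTER_CUBIC))
E
python3 - <<'E'
from plant import robot,telemetry,cams
from h import *
R=plate(14.3,0)
p,T=tcp('A',R,60);robot.move_l(p,T,0.15)
T=toolrot(np.eye(3)); 
q=np.array([.55,.2,TIP+.04]);
up=np.array([.55,.2,p[2]]);robot.move_pose(up,T)
avg(cams,2)
robot.move_l(np.array([.55,.2,TIP+.008]),T,0.15)
print(telemetry.observe()['time'])
z=TIP+.006
while z>TIP-.008:
    robot.move_l(np.array([.55,.2,z]),T,0.02);s=telemetry.observe();print('%.1f %.2f'%((z-TIP)*1000,(s['tool_pos'][2]-TIP)*1000),s['force'][2].round(2))
    if s['force'][2]>3:break
    z-=.001
robot.move_l(up,T,0.2);print(telemetry.observe()['time'])
s,t=S('2');zoom(s,(290,165,390,265),6,'pics/side3.png')
for k,bs,bt in(('A',(316,218,329,231),(295,196,306,207)),('B',(357,192,369,203),(340,218,351,229))):
    us,_=soft(s,wpad,bs);ut,_=soft(t,wpad,bt);print(k,us,ut,tri(s,us,t,ut))
E
```

```text
11.0917
6.0 6.62 1.03
5.0 5.09 -0.18
4.0 3.88 -0.29
3.0 2.87 -0.06
2.0 1.90 0.19
1.0 0.94 -0.19
0.0 0.68 4.92
13.65
A [321.06489296 223.02364945] [299.83400128 201.03194517] (array([0.56319072, 0.04002852, 0.08383329]), np.float64(0.002584756519806505))
B [362.80743576 196.54840206] [345.13449411 223.51286344] (array([ 0.48995263, -0.09846453,  0.08414692]), np.float64(0.0005118351448620957))
```

View pics/side3.png

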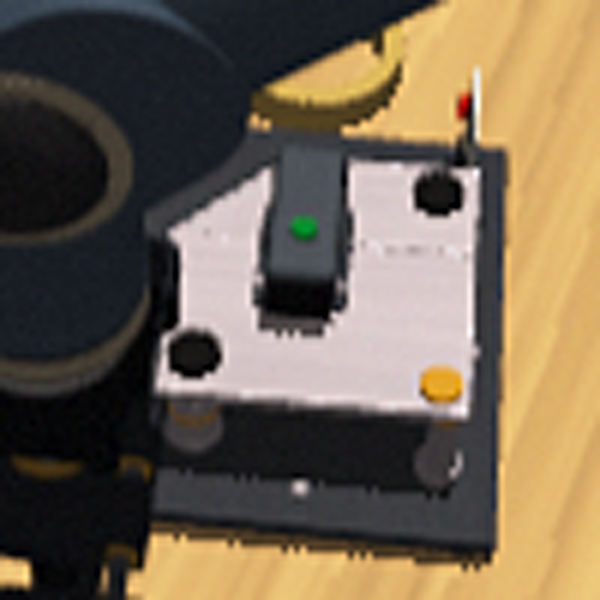

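```bash
python3 - <<'E'
from plant import robot,telemetry,cams
from h import *
R=plate(14.3,0)
p,T=tcp('A',R,40);robot.move_pose(p,T)
p,T=tcp('A',R,14);robot.move_l(p,T,0.1)
p,T=tcp('A',R,1.0);robot.move_l(p,T,0.012)
robot.dwell(.2)
s=telemetry.observe();print(s['time'],(s['tool_pos']-p)*1000,s['force'])
p,T=tcp('A',R,40);robot.move_l(p,T,0.1)
T=toolrot(np.eye(3));robot.move_pose([.42,-.22,.32],T)   # clear of side view
print(telemetry.observe()['time'])
avg(cams,3)
s,t=S('3');zoom(s,(290,165,390,265),6,'pics/side4.png');zoom(t,(275,160,382,260),6,'pics/top4.png')
E
```

```text
16.175 [ 0.25542988 -0.02659116  0.80719665] [-1.24677254 -0.87691068  6.25909858]
17.8667
```

View pics/side4.png

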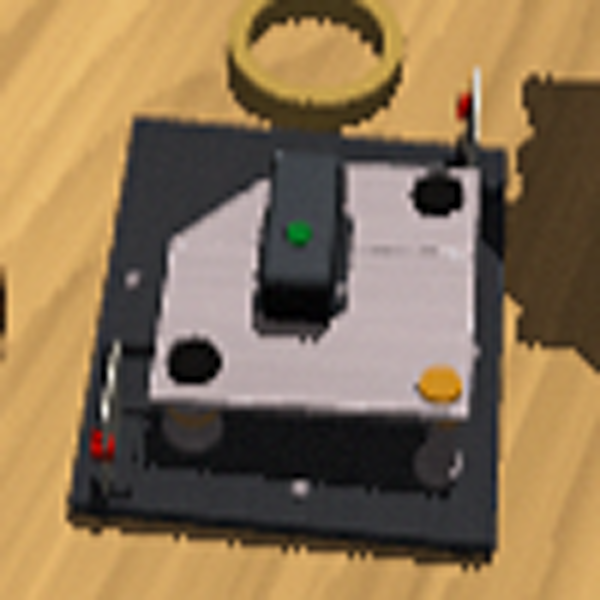

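View pics/top4.png

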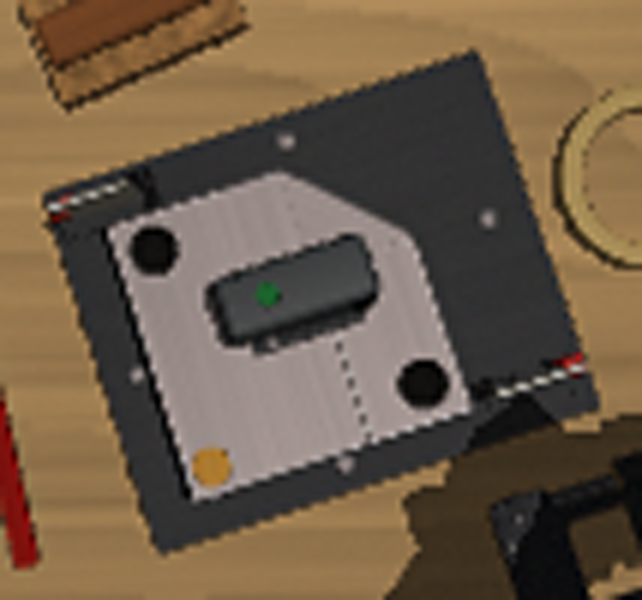

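```bash
python3 - <<'E'
from h import *
np.set_printoptions(precision=2,suppress=True,linewidth=200)
s1,t1=S('1');s3,t3=S('3')
for nm,(s,t) in(('1',(s1,t1)),('3',(s3,t3))):
  for k,bs,bt in(('A',(316,217,329,232),(295,196,306,207)),('B',(357,192,369,203),(340,218,351,229))):
    us,_=soft(s,wpad,bs);ut,_=soft(t,wpad,bt);p,e=tri(s,us,t,ut);print(nm,k,us,ut,M(p),e)
print('pred side A drop0,3,12.5',[proj(s1,W(pt(plate(d,0),PAD['A'])))[0] for d in(0,3,12.5)])
# pad plane by range
for nm,c in(('s1',s1),('s3',s3),('t1',t1),('t3',t3)):
    out=[]
    for k in'AB':
        d=(0 if nm[1]=='1' else 12.5) if k=='A' else 0
        u=proj(c,W(pt(plate(d,0),PAD[k])))[0].round().astype(int)
        r=np.median(c['range_z'][u[1]-1:u[1]+2,u[0]-1:u[0]+2]);o,dd=ray(c,u)
        zc=np.array(c['R'])[2]@dd;out.append((o+dd*r/zc)[2]*1000)
    print(nm,'pad z by range',out)
d=np.abs(s3['image']-s1['image']).sum(2)
g=lambda c,b:c['image'][b[1]:b[3],b[0]:b[2]].sum(2).astype(int)
print('side scaleA 1');print(g(s1,(300,219,313,252)));print('3');print(g(s3,(300,219,313,252)))
E
```

```text
1 A [321.7  224.63] [299.82 201.03] [[56.05 55.21 77.01]] 9.888477742132272e-05
1 B [362.81 196.36] [345.11 223.55] [[-54.89 -55.02  85.17]] 0.00031434270697306034
3 A [321.7 224.9] [300.02 201.22] [[55.78 54.85 75.1 ]] 0.00046983875867275806
3 B [362.64 196.4 ] [345.14 223.42] [[-54.47 -55.28  84.6 ]] 0.00020739798707821114
pred side A drop0,3,12.5 [array([322.1 , 222.34]), array([321.98, 222.95]), array([321.77, 224.89])]
s1 pad z by range [np.float64(87.90658508357075), np.float64(87.9549355400543)]
s3 pad z by range [np.float64(80.18953036917186), np.float64(87.07412211703259)]
t1 pad z by range [np.float64(87.47337203192829), np.float64(87.68219722152293)]
t3 pad z by range [np.float64(79.64331385052415), np.float64(87.48760000509125)]
side scaleA 1
[[435 437 443 431 425 437 197 145 153 147 143 149 147]
 [436 441 439 429 423 449 198  99  94  93  89 115 112]
 [440 447 434 423 425 383 161  62  30  97  32  43  51]
 [444 437 426 417 440 357 159  38 104 385 130  84  84]
 [440 436 422 428 444 294 121  16 193 455 153 133 135]
 [438 424 422 436 459 212 130  20 360 334 145 136 146]
 [433
[... 2598 characters left out ...]
57 146 205 193 218 190 176 159 158 138]
 [465 494 405 161 150 134 142 126 121 171 157 159 111]
 [476 506 283 151 158 115  89 106  98 152 152 154  80]
 [482 521 217 150 158 148 134 182 153 156 153 154 138]
 [490 518 201 150 156 160 153 173 175 165 155 157 139]
 [506 509 173 148 158 101 155 151 181 161 152 163 151]
 [499 443 158 147 159  48  88 165 121 155 161 143 156]
 [500 398 161 151 163  57  42 161  97 137 143 103 153]
 [499 274 155 161 159  60  44 111  72  76  79  63 161]
 [501 187 126 137 124  58  60  50 129 130 133 134 166]
 [499 243  71  79  71  47  56  55 105 106 109 130 133]
 [500 203  87  93  65  40  38  46  51  50  60  60  69]
 [505 179 151 159 154 149 109  77 112 113 115 123  88]]
```

```bash
cat >> h.py <<'E'
def pts3(c,mask):
    v,u=np.nonzero(mask&(c['range_z']>0))
    K=np.array([[c['fx'],0,c['cx']],[0,c['fy'],c['cy']],[0,0,1]])
    n=cv2.undistortPoints(np.c_[u,v].astype(float).reshape(-1,1,2),K,np.array(c['dist_coeffs'])).reshape(-1,2)
    r=c['range_z'][v,u];P=np.c_[n*r[:,None],r];R,t=np.array(c['R']),np.array(c['t']);return M((P-t)@R),u,v
def platefit(c):
    im=c['image'].astype(float);m=(im.min(2)>120)&(im.max(2)-im.min(2)<40)
    P,u,v=pts3(c,m);ok=(np.abs(P[:,0])<72)&(np.abs(P[:,1])<72)&(P[:,2]>50)&(P[:,2]<95);P=P[ok]
    for _ in range(4):
        A=np.c_[P[:,:2],np.ones(len(P))];x=np.linalg.lstsq(A,P[:,2],rcond=None)[0];r=P[:,2]-A@x;P=P[np.abs(r)<2.5*max(r.std(),.3)]
    return {k:round(float(x@[*q,1]),2) for k,q in(('A',(55,55)),('B',(-55,-55)),('piv',(-65,65)))},len(P),round(float(r.std()),2)
def padz(c,k,d):
    u=proj(c,W(pt(plate(d if k=='A' else 0,d if k=='B' else 0),PAD[k])))[0].round().astype(int)
    m=np.zeros(c['range_z'].shape,bool);m[u[1]-2:u[1]+3,u[0]-2:u[0]+3]=1
    return round(float(np.median(pts3(c,m)[0][:,2])),2)
E
python3 - <<'E'
from h import *
for k in '123':
    s,t=S(k)
    print(k,'side',platefit(s),'top',platefit(t),'padA',padz(s,'A',0),padz(t,'A',0),padz(s,'A',9),padz(t,'A',9),'B',padz(s,'B',0),padz(t,'B',0))
E
```

```text
1 side ({'A': 81.23, 'B': 81.53, 'piv': 83.07}, 1252, 0.6) top ({'A': 81.46, 'B': 81.95, 'piv': 83.55}, 1426, 1.02) padA 87.28 87.69 87.27 87.69 B 87.42 87.76
2 side ({'A': 80.29, 'B': 81.44, 'piv': 83.06}, 1238, 0.78) top ({'A': 80.4, 'B': 81.96, 'piv': 83.63}, 1435, 1.33) padA 86.19 86.44 86.42 86.44 B 87.28 88.24
3 side ({'A': 73.58, 'B': 80.96, 'piv': 83.1}, 1251, 0.82) top ({'A': 73.85, 'B': 81.35, 'piv': 83.54}, 1411, 1.34) padA 78.45 79.41 79.95 79.41 B 87.05 87.81
```

```bash
python3 - <<'E'
from h import *
np.set_printoptions(precision=1,suppress=True,linewidth=160)
for k in '13':
  s,t=S(k)
  for nm,c,bb in(('side',s,{'A':(303,235,310,243),'B':(364,179,370,187)}),('top',t,{'A':(282,191,288,198),'B':(365,217,374,223)})):
    for q,b in bb.items():
        w=wred(c['image']);m=np.zeros(w.shape,bool);m[b[1]:b[3],b[0]:b[2]]=(w>40)[b[1]:b[3],b[0]:b[2]]
        P,u,v=pts3(c,m);print(k,nm,q);print(np.c_[u,v,P,w[v,u]])
E
```

```text
1 side A
[[305.  237.   99.   91.8  61.6  43.6]
 [306.  237.   96.1  92.   62.3 130.1]
 [305.  238.   98.4  95.5  62.2  69.9]
 [306.  238.   95.4  96.5  64.3  88.6]
 [308.  238.   90.   95.3  63.4 101.4]
 [305.  239.   98.   98.9  62.4  99. ]
 [306.  239.   95.2  98.5  62.4 133.4]
 [308.  239.   89.5  98.9  63.8 126.8]
 [305.  240.   97.9 100.2  59.3  53.7]
 [306.  240.   95.  100.4  60.1  93.1]
 [308.  240.   89.6  99.3  59.4  62.9]]
1 side B
[[ 367.   181.   -66.9 -133.2   68.6  105.2]
 [ 367.   182.   -67.  -128.7   68.8  122. ]
 [ 366.   183.   -64.3 -127.3   65.3   65.9]
 [ 367.   183.   -67.4 -127.6   65.5   60.5]
 [ 366.   184.   -64.5 -124.5   63.7   44.9]]
1 top A
[[284.  196.   88.7  98.   62.2  55.7]]
1 top B
[[ 371.   219.   -66.4 -136.4   69.5  107.5]
 [ 369.   220.   -67.4 -129.6   68.5   92.2]
 [ 370.   220.   -68.4 -132.4   69.9   52. ]]
3 side A
[[305.  237.   99.   91.7  61.5  51.6]
 [306.  237.   96.1  92.2  62.7 142.2]
 [305.  238.   98.3  96.5  63.8  77.5]
 [306.  238.   95.6  95.8  63.1  98.6]
 [308.  238.   89.9  95.7  64.1 111. ]
 [305.  239.   97.8  99.9  64.  109.8]
 [306.  239.   95.3  98.2  61.8 145.5]
 [308.  239.   89.5  99.2  64.4 134.9]
 [305.  240.   97.8 100.6  59.9  62. ]
 [306.  240.   95.1 100.   59.5 100.9]
 [308.  240.   89.5  99.7  60.1  68.2]]
3 side B
[[ 367.   181.   -66.8 -131.9   70.   112. ]
 [ 367.   182.   -67.2 -131.    66.3  133.8]
 [ 366.   183.   -64.2 -126.6   66.2   74.2]
 [ 367.   183.   -67.5 -128.9   64.    68.2]
 [ 366.   184.   -64.6 -124.7   63.6   51.2]]
3 top A
[[284.  196.   88.8  98.   61.3  58.6]]
3 top B
[[ 371.   219.   -66.4 -136.7   67.2  113.4]
 [ 369.   220.   -67.4 -129.6   69.1   99.2]
 [ 370.   220.   -68.3 -132.8   66.7   58.1]]
```

```bash
python3 - <<'E'
from h import *
np.set_printoptions(precision=0,suppress=True,linewidth=200)
s,t=S('1')
for v in range(235,247): print(v,[tuple(s['image'][v,u].astype(int)) for u in range(304,310)])
m=np.zeros((400,640),bool);m[234:247,304:310]=1
P,u,v=pts3(s,m);P=P.reshape(13,6,3).round(0).astype(int)
for i in range(13): print(234+i,[tuple(x) for x in P[i].tolist()])
print('B')
for v in range(178,190): print(v,[tuple(s['image'][v,u].astype(int)) for u in range(364,370)])
m=np.zeros((400,640),bool);m[178:190,364:370]=1
P,u,v=pts3(s,m)
try:
  P=P.reshape(12,6,3).round(0).astype(int)
  for i in range(12): print(178+i,[tuple(x) for x in P[i].tolist()])
except Exception as e: print(e)
E
```

```text
235 [(np.int64(45), np.int64(46), np.int64(48)), (np.int64(44), np.int64(46), np.int64(51)), (np.int64(16), np.int64(19), np.int64(21)), (np.int64(81), np.int64(80), np.int64(73)), (np.int64(59), np.int64(58), np.int64(53)), (np.int64(63), np.int64(60), np.int64(56))]
236 [(np.int64(41), np.int64(47), np.int64(50)), (np.int64(76), np.int64(34), np.int64(36)), (np.int64(36), np.int64(10), np.int64(10)), (np.int64(61), np.int64(63), np.int64(58)), (np.int64(58), np.int64(61), np.int64(55)), (np.int64(58), np.int64(59), np.int64(55))]
237 [(np.int64(38), np.int64(47), np.int64(50)), (np.int64(94), np.int64(20), np.int64(18)), (np.int64(163), np.int64(2), np.int64(0)), (np.int64(66), np.int64(66), np.int64(60)), (np.int64(105), np.int64(42), np.int64(37)), (np.int64(56), np.int64(55), np.int64(52))]
238 [(np.int64(37), np.int64(46), np.int64(52)), (np.int64(115), np.int64(15), np.int64(15)), (np.int64(120), np.int64(1), np.int64(0)), (np.int64(57), np.int64(65), np.int64(60)), (np.int64(162), np.int64(28), np.int64(23)), (np.int64(59), np.int64(54), np.int64(54))]
239 [(np.int64(38), np.
[... 7193 characters left out ...]
-66, -185, 2), (-64, -127, 65), (-67, -128, 65), (-70, -120, 75), (-72, -108, 88)]
184 [(-63, -181, 1), (-66, -181, 1), (-65, -125, 64), (-73, -182, 1), (-69, -110, 80), (-72, -103, 89)]
185 [(-63, -175, 2), (-66, -176, 1), (-69, -176, 1), (-73, -176, 2), (-70, -108, 79), (-72, -99, 89)]
186 [(-63, -172, 1), (-66, -171, 1), (-70, -172, 1), (-73, -173, 1), (-70, -103, 80), (-72, -95, 89)]
187 [(-63, -166, 1), (-66, -167, 1), (-64, -100, 77), (-70, -132, 42), (-70, -98, 80), (-72, -91, 89)]
188 [(-63, -162, 1), (-67, -163, 1), (-64, -95, 79), (-70, -125, 44), (-70, -93, 81), (-72, -88, 88)]
189 [(-62, -141, 20), (-65, -142, 20), (-64, -91, 79), (-69, -116, 50), (-70, -88, 83), (-78, -136, 28)]
```

```bash
python3 - <<'E'
from h import *
for k in '13':
  for nm,c in zip(('side','top'),S(k)):
    m=np.ones(c['range_z'].shape,bool);P,u,v=pts3(c,m)
    def fit(sel,lbl,tol):
        Q=P[sel]
        for _ in range(4):
            A=np.c_[Q[:,:2],np.ones(len(Q))];x=np.linalg.lstsq(A,Q[:,2],rcond=None)[0];r=Q[:,2]-A@x;Q=Q[np.abs(r)<2*max(r.std(),.4)]
        print(k,nm,lbl,len(Q),'z A,B,piv',[round(float(x@[*q,1]),2) for q in((55,55),(-55,-55),(-65,65))],'resid',round(float(r.std()),2))
    X,Y,Z=P.T
    fit((abs(X)<250)&(abs(Y)<300)&(abs(Z)<8),'bench',0)
    fit((X>-90)&(X<105)&(Y>-140)&(Y<100)&(abs(Z-20)<4)&((X>80)|(Y<-80)|(X<-80)),'base20',0)
    ins=(abs(X)<68)&(abs(Y)<68)&(X-Y<80)&~((abs(X-8)<32)&(abs(Y+8)<55))&(np.hypot(X-55,Y-55)>19)&(np.hypot(X+55,Y+55)>19)&(np.hypot(X+65,Y-65)>18)&(Z>65)&(Z<90)
    fit(ins,'plate',0)
    for q,(a,b) in(('lasertop',(8,-8)),('orange',(-65,65)),('padA',(55,55)),('padB',(-55,-55))):
        w=9 if q!='lasertop' else 12
        sel=(np.hypot(X-a,Y-b)<w)&(Z>60);print('   ',q,round(float(np.median(Z[sel])),2),sel.sum())
    for q,sel in(('scAtop',(abs(X-91)<4)&(Y>58)&(Y<95)&(Z>84)&(Z<93)),('scBtop',(abs(X+71)<4)&(Y>-136)&(Y<-90)&(Z>84)&(Z<93))):print('   ',q,round(float(np.median(Z[sel])),2),sel.sum())
E
```

```text
1 side bench 19286 z A,B,piv [1.04, 1.04, 0.93] resid 0.57
1 side base20 726 z A,B,piv [21.24, 21.0, 21.08] resid 0.58
1 side plate 695 z A,B,piv [81.22, 81.61, 83.08] resid 0.52
    lasertop 122.43 42
    orange 86.52 35
    padA 87.31 26
    padB 87.41 21
    scAtop 89.03 13
    scBtop 88.77 11
1 top bench 19379 z A,B,piv [1.46, 1.4, 1.4] resid 0.96
1 top base20 1334 z A,B,piv [21.59, 21.46, 21.57] resid 0.91
1 top plate 736 z A,B,piv [81.51, 81.87, 83.56] resid 0.83
    lasertop 122.65 47
    orange 86.7 27
    padA 87.69 24
    padB 87.84 28
    scAtop 88.42 12
    scBtop 89.46 19
3 side bench 19056 z A,B,piv [1.04, 1.07, 0.95] resid 0.75
3 side base20 755 z A,B,piv [21.26, 21.06, 21.06] resid 0.67
3 side plate 681 z A,B,piv [73.54, 80.95, 83.2] resid 0.7
    lasertop 117.78 43
    orange 84.69 36
    padA 80.06 27
    padB 87.02 23
    scAtop 88.69 13
    scBtop 88.99 12
3 top bench 17033 z A,B,piv [1.48, 1.42, 1.4] resid 1.25
3 top base20 1290 z A,B,piv [21.49, 21.28, 21.25] resid 1.14
3 top plate 721 z A,B,piv [73.7, 81.36, 83.37] resid 1.08
    lasertop 118.0 49
    orange 86.43 27
    padA 79.35 24
    padB 87.56 28
    scAtop 88.96 12
    scBtop 89.44 18
```

```bash
cat >> h.py <<'E'
BIAS={'side':1.1,'top':1.5}
def drops(k,names=('side','top')):
    out={}
    for nm in names:
        c=pickle.load(open(f'{nm}{k}.pkl','rb'));P,u,v=pts3(c,c['range_z']>0);X,Y,Z=P.T
        ins=(abs(X)<68)&(abs(Y)<68)&(X-Y<80)&~((abs(X-8)<32)&(abs(Y+8)<55))&(np.hypot(X-55,Y-55)>19)&(np.hypot(X+55,Y+55)>19)&(np.hypot(X+65,Y-65)>18)&(Z>55)&(Z<90)
        Q=P[ins]
        for _ in range(4):
            A=np.c_[Q[:,:2],np.ones(len(Q))];x=np.linalg.lstsq(A,Q[:,2],rcond=None)[0];r=Q[:,2]-A@x;Q=Q[np.abs(r)<2*max(r.std(),.4)]
        out[nm]=[round(float(82+BIAS[nm]-x@[*q,1]),2) for q in((55,55),(-55,-55),(-65,65))]+[len(Q)]
    return out
E
python3 - <<'E'
from plant import robot,telemetry,cams
from h import *
R=plate(14.3,0)
for k in '123':print(k,drops(k))
p,T=tcp('A',R,40);robot.move_pose(p,T)
p,T=tcp('A',R,8);robot.move_l(p,T,0.1)
p,T=tcp('A',R,-3.2);robot.move_l(p,T,0.012)
robot.dwell(.2)
s=telemetry.observe();print(s['time'],(s['tool_pos']-p)*1000,s['force'])
avg(cams,4,2);print('held',drops('4'))
p,T=tcp('A',R,40);robot.move_l(p,T,0.12)
T=toolrot(np.eye(3));robot.move_pose([.42,-.22,.32],T)
print(telemetry.observe()['time'])
avg(cams,5);print('free',drops('5'))
E
```

```text
1 {'side': [1.88, 1.49, 0.02, 695], 'top': [1.99, 1.63, -0.06, 736]}
2 {'side': [2.91, 1.59, 0.06, 665], 'top': [3.05, 1.65, -0.36, 738]}
3 {'side': [9.56, 2.15, -0.1, 681], 'top': [9.8, 2.14, 0.13, 721]}
21.1667 [ 0.09988352 -0.03792475  0.87648217] [-1.36748731  0.01892353  7.66981598]
held {'side': [13.32, 2.38, -0.13, 519], 'top': [13.09, 2.94, 0.23, 560]}
23.025
free {'side': [13.49, 2.42, 0.02, 709], 'top': [13.32, 2.75, 0.18, 729]}
```

```bash
python3 - <<'E'
from h import *
np.set_printoptions(precision=1,suppress=True,linewidth=160)
for k in '135':
  for nm,c in zip(('side','top'),S(k)):
    P,u,v=pts3(c,c['range_z']>0);X,Y,Z=P.T;b=BIAS[nm]
    for lab,sel in(('needA',(abs(X-97)<4.0)&(Y>50)&(Y<78)&(Z>45)&(Z<84)),('needB',(abs(X+65)<3.5)&(Y>-110)&(Y<-85)&(Z>45)&(Z<84)),('tabB',(abs(X+66)<4)&(Y>-140)&(Y<-122)&(Z>50)&(Z<80)),('tabA',(abs(X-95)<5)&(Y>84)&(Y<104)&(Z>45)&(Z<80))):
        print(k,nm,lab);print(np.c_[u,v,X,Y,Z-b,c['image'][v,u].sum(1)][sel])
E
```

```text
1 side needA
[[307.  222.   98.3  51.6  76.9  38.4]
 [307.  223.   97.8  55.5  77.6  16.8]
 [307.  224.   97.6  57.1  74.9  20.6]]
1 side needB
[[ 366.   187.   -63.9 -100.4   75.8  309.2]
 [ 366.   188.   -63.9  -94.5   77.8  159.5]
 [ 366.   189.   -64.1  -90.7   77.6   80.8]
 [ 366.   190.   -64.2  -86.4   77.9   29.9]]
1 side tabB
[[ 367.   180.   -66.8 -137.3   67.6  355.1]
 [ 368.   180.   -69.8 -136.9   68.5  258.4]
 [ 367.   181.   -66.9 -133.2   67.5  222. ]
 [ 368.   181.   -69.9 -131.7   69.5  111.9]
 [ 366.   182.   -64.2 -132.4   63.3  193.5]
 [ 367.   182.   -67.  -128.7   67.7  152.5]
 [ 368.   182.   -69.8 -125.3   71.9   86.1]
 [ 366.   183.   -64.3 -127.3   64.2  201. ]
 [ 367.   183.   -67.4 -127.6   64.4   90.5]
 [ 366.   184.   -64.5 -124.5   62.6  236.4]]
1 side tabA
[[308.  232.   90.8  86.3  78.8 179.2]
 [308.  233.   90.9  86.5  74.1 188.9]
 [308.  234.   90.8  88.   71.4 167.1]
 [308.  235.   90.9  87.6  65.7 171.5]
 [305.  236.   99.5  87.9  59.6 146.6]
 [307.  236.   91.9  99.3  78.2 182.5]
 [308.  236.   90.9  88.5  61.9 175.4]
 [305.  237.   99.   91.8  
[... 5840 characters left out ...]
.5]
 [358.  223.  -65.5 -93.5  77.1  75.2]
 [359.  223.  -66.5 -96.6  74.4  92.2]
 [356.  224.  -66.5 -86.5  79.3  44.2]]
5 top tabB
[[ 369.   219.   -64.4 -131.1   62.5  114. ]
 [ 370.   219.   -65.4 -133.7   65.9  169. ]
 [ 371.   219.   -66.4 -136.4   67.9  218. ]
 [ 367.   220.   -65.4 -124.1   64.1   75. ]
 [ 368.   220.   -66.3 -127.    64.4   65.5]
 [ 369.   220.   -67.4 -129.7   66.1  236. ]
 [ 370.   220.   -68.3 -132.9   63.8  280.8]
 [ 371.   220.   -69.3 -135.5   67.3  242.5]]
5 top tabA
[[284.  193.   97.7  95.1  60.9 204.2]
 [285.  193.   96.4  91.9  63.5 314. ]
 [287.  194.   90.3  86.5  71.  128. ]
 [283.  195.   90.3  98.9  78.5 128.2]
 [287.  195.   90.1  88.6  50.4 157.5]]
```

```bash
cat >> h.py <<'E'
def needles(k,names=('side','top')):
    o={}
    for nm,(A,B,pv,n) in drops(k,names).items():
        A-=pv;B-=pv
        a,b=np.linalg.solve([[120,10],[10,120]],[A,B]);o[nm]=(round(78-162*a,2),round(78-167*b,2),pv,n)
    return o
E
python3 - <<'E'
from plant import robot,telemetry,cams
from h import *
for k in '135':print(k,needles(k))
R=plate(14.3,0)
p,T=tcp('A',R,40);robot.move_pose(p,T)
p,T=tcp('A',R,3);robot.move_l(p,T,0.12)
p,T=tcp('A',R,-4.6);robot.move_l(p,T,0.012)
robot.dwell(.2)
s=telemetry.observe();print(s['time'],(s['tool_pos']-p)*1000,s['force'])
p,T=tcp('A',R,45);robot.move_l(p,T,0.15)
R=plate(14.9,10.5);p,T=tcp('B',R,45);zt=pt(R,PAD['B'])[2];print(zt)
robot.move_pose(p,T)
avg(cams,6);print(needles('6'))
print(telemetry.observe()['time'])
p,T=tcp('B',R,13);robot.move_l(p,T,0.12)
p,T=tcp('B',R,72.8-zt);robot.move_l(p,T,0.012)
robot.dwell(.2)
s=telemetry.observe();print(s['time'],(s['tool_pos']-p)*1000,s['force'])
p,T=tcp('B',R,40);robot.move_l(p,T,0.15)
robot.move_pose([.42,-.22,.34],toolrot(np.eye(3)))
print(telemetry.observe()['time'])
avg(cams,7);print('free',needles('7'),drops('7'))
s,t=S('7');zoom(s,(290,165,390,265),6,'pics/side7.png')
E
```

```text
1 {'side': (np.float64(75.64), np.float64(76.16), 0.02, 695), 'top': (np.float64(75.4), np.float64(75.87), -0.06, 736)}
3 {'side': (np.float64(65.12), np.float64(75.97), -0.1, 681), 'top': (np.float64(65.08), np.float64(76.31), 0.13, 721)}
5 {'side': (np.float64(59.96), np.float64(76.21), 0.02, 709), 'top': (np.float64(60.43), np.float64(75.93), 0.18, 729)}
26.0167 [ 0.26064144 -0.02088966  1.08795113] [-0.60138383 -0.06812168  6.84407847]
77.4928032570632
{'side': (np.float64(58.26), np.float64(76.37), 0.07, 666), 'top': (np.float64(58.36), np.float64(75.14), -0.05, 428)}
27.575
29.8167 [-0.01405075 -0.21827357  0.64198547] [-1.00672959 -0.33536116  7.73037979]
30.9083
free {'side': (np.float64(58.48), np.float64(63.66), -0.08, 669), 'top': (np.float64(58.12), np.float64(63.38), -0.03, 730)} {'side': [15.24, 11.43, -0.08, 669], 'top': [15.57, 11.7, -0.03, 730]}
```

View pics/side7.png

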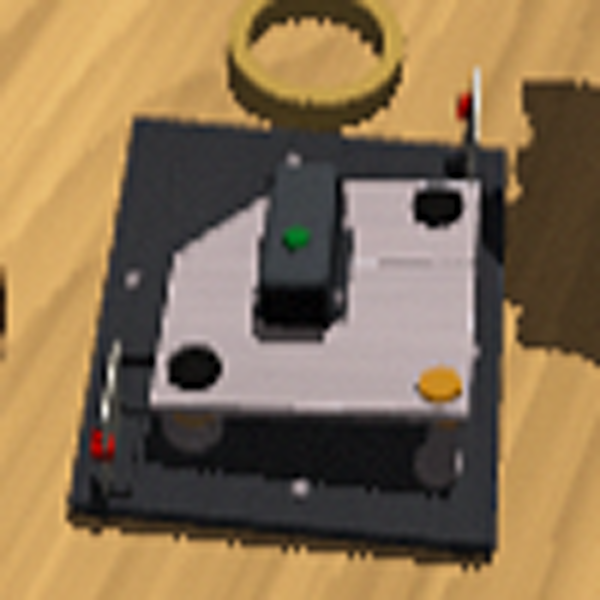

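```bash
python3 - <<'E'
from plant import cams,telemetry
from h import *
np.set_printoptions(precision=2,suppress=True,linewidth=160)
for nm in('side','top'):
    L=[cams.capture(nm) for _ in range(20)];c=dict(L[0]);c['image']=np.mean([x['image'].astype(float) for x in L],0)
    r=np.array([x['range_z'] for x in L]);c['range_z']=r.mean(0);c['rstd']=r.std(0);pickle.dump(c,open(f'{nm}8.pkl','wb'))
print(telemetry.observe()['time'],needles('8'))
for nm,c in zip(('side','top'),S('8')):
    P,u,v=pts3(c,c['range_z']>0);X,Y,Z=P.T;b=BIAS[nm];im=c['image'];red=(im[v,u,0]>1.8*im[v,u,1])
    for lab,sel in(('needA',(abs(X-97)<4.0)&(Y>50)&(Y<78)&(Z>45)&(Z<84)),('needB',(abs(X+65)<3.5)&(Y>-110)&(Y<-82)&(Z>45)&(Z<84)),('tabB',red&(abs(X+68)<7)&(Y>-145)&(Y<-115)&(Z>50)&(Z<80)),('tabA',red&(abs(X-94)<8)&(Y>80)&(Y<106)&(Z>45)&(Z<80))):
        print(nm,lab);print(np.c_[u,v,X,Y,Z-b,c['rstd'][v,u]*1000,im[v,u]][sel])
E
```

```text
33.3083 {'side': (np.float64(58.34), np.float64(63.89), -0.03, 656), 'top': (np.float64(58.34), np.float64(63.81), 0.13, 687)}
side needA
[[307.   226.    98.57  52.76  58.71   1.64  23.65  23.55  26.9 ]
 [307.   227.    98.23  55.48  57.64   2.38  16.2   17.8   20.55]
 [307.   228.    97.59  60.03  59.25   1.68  31.75  30.35  31.35]
 [307.   229.    97.14  63.43  59.22   1.3   59.7   56.95  56.05]]
side needB
[[ 365.    189.    -61.96 -101.59   64.76  258.51  105.4    84.7    67.35]
 [ 366.    192.    -65.3   -88.33   66.41    1.73   12.     10.8    11.65]
 [ 366.    193.    -65.35  -83.48   67.38    2.61   11.      9.5    10.55]]
side tabB
[[ 367.    181.    -66.86 -132.62   68.08    1.92  187.55   34.85   16.45]
 [ 368.    181.    -69.84 -131.38   69.83    2.4    78.05   30.     22.9 ]
 [ 366.    182.    -64.35 -133.78   61.77    1.77  128.6    52.4    30.05]
 [ 367.    182.    -67.07 -129.38   67.01    2.01  162.4     0.15    0.15]
 [ 368.    182.    -69.77 -125.09   72.11    1.69   47.4    22.15   22.3 ]
 [ 367.    183.    -67.5  -128.65   63.16    2.59   97.45    0.05    0.05]

[... 1864 characters left out ...]
3 -124.21   62.7     2.42   53.9     8.1     7.6 ]
 [ 368.    220.    -66.37 -126.8    66.04    3.64   59.9     3.75    2.75]
 [ 369.    220.    -67.39 -129.52   68.04    2.12  169.35   36.55   30.4 ]
 [ 370.    220.    -68.38 -132.43   68.27    3.04  155.05   65.     59.8 ]
 [ 371.    220.    -69.33 -135.54   66.64    2.2   121.5    62.25   58.3 ]
 [ 370.    222.    -74.2  -130.57   66.63    2.78   72.45   33.3    30.55]]
top tabA
[[285.   193.    96.56  92.    62.01   2.55 156.35  82.8   73.25]
 [285.   195.    89.99  93.7   66.02   2.5   98.05  35.5   30.  ]
 [284.   196.    88.57  97.92  61.71   2.61  99.95   8.95   7.7 ]
 [285.   196.    87.96  95.11  58.79   2.94  55.9   24.4   21.8 ]]
```

```bash
python3 - <<'E'
from plant import robot,telemetry,cams
from h import *
R=plate(15,10.5)
for k,zc in(('A',68.1),('B',72.45)):
    zt=pt(R,PAD[k])[2]
    p,T=tcp(k,R,40);robot.move_pose(p,T)
    p,T=tcp(k,R,zc-zt+9);robot.move_l(p,T,0.12)
    p,T=tcp(k,R,zc-zt);robot.move_l(p,T,0.012)
    robot.dwell(.3)
    s=telemetry.observe();print(k,s['time'],(s['tool_pos']-p)*1000,s['force'])
    p,T=tcp(k,R,45);robot.move_l(p,T,0.15)
robot.move_pose([.42,-.22,.34],toolrot(np.eye(3)))
avg(cams,9,12);print(telemetry.observe()['time'],needles('9'))
for nm,c in zip(('side','top'),S('9')):
    P,u,v=pts3(c,c['range_z']>0);X,Y,Z=P.T;b=BIAS[nm]
    for lab,sel in(('needA',(abs(X-97)<3)&(Y>50)&(Y<72)&(Z>45)&(Z<84)),('needB',(abs(X+66)<2.5)&(Y>-104)&(Y<-82)&(Z>45)&(Z<84))):
        print(nm,lab,(Z-b)[sel].round(1))
E
```

```text
A 36.1083 [0.09284087 0.01249082 0.9679134 ] [-1.89203472 -0.79123732  7.1783766 ]
B 38.9083 [0.32333864 0.07789568 0.80303718] [-0.57343361  0.64096078  6.83075065]
41.225 {'side': (np.float64(57.77), np.float64(63.27), -0.13, 650), 'top': (np.float64(57.75), np.float64(63.41), 0.05, 737)}
side needA [57.6 59.  58.8]
side needB [66.8 67. ]
top needA [58.4 58.3 58.1 54.5]
top needB [64.3 67.7 65.7 67.1 66.3]
```

```bash
python3 - <<'E'
from plant import ticket,telemetry
from h import *
s1,t1=S('1');s,t=S('9')
for k,bs in(('A',(302,234,311,244)),('B',(363,178,370,188))): print(k,soft(s1,wred,bs)[0],soft(s,wred,bs)[0])
x=telemetry.observe();print(x['time'],x['force'],x['tool_pos'])
zoom(s,(290,165,390,265),6,'pics/side9.png')
E
```

```text
A [306.36500175 238.57591105] [306.35763281 238.59701127]
B [366.72077344 182.11029131] [366.72090027 182.11101849]
41.225 [-0.52864872 -0.29506917 -0.98529904] [ 0.41999674 -0.2200182   0.34001724]
```

View pics/side9.png

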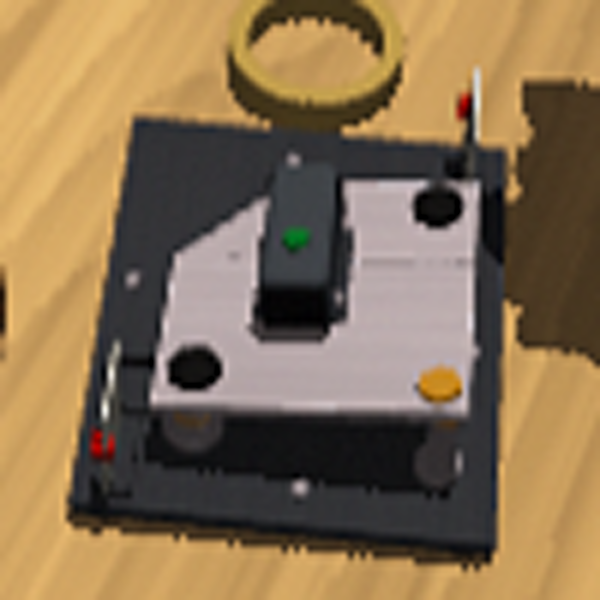

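The picture shows the plate tilted at both pads. The tabs are still at pixels (306.4, 238.6) and (366.7, 182.1), so the base and tabs have not moved, and the gripper is clear of everything.

```bash
python3 -c "
from plant import ticket
print(ticket.close_job())"
```

```text
the job is handed in; nothing more can be done
None
```

I pressed both pads down with the closed fingertips in small steps, checking the plate's tilt with the cameras along the way. I handed the job in at about 41 s with the arm clear.

| | Needle height at the end | Tab height, best estimate | Range of tab readings |
|---|---|---|---|
| A | 57.8 mm | 57.4 mm | 57.0–58.7 mm |
| B | 63.3 mm | 62.8 mm | 62.4–63.7 mm |

- **How close:** Both needles are about 0.4–0.5 mm above my best estimate of their tabs. I aimed slightly high so as not to press past them. Needle heights come from the plate tilt in the depth images. The two cameras agreed to 0.15 mm, and the few readings on the needles themselves are rough but broadly agree.
- **Least certain:** The tab heights are the weak point. The estimates came from different methods and disagreed by up to about 1.7 mm for A and 1.3 mm for B. If the lowest reading is right, a needle is still about 0.8–0.9 mm above its tab. If the highest is right, needle A is about 0.9 mm past its tab and needle B about 0.4 mm.
- **Start position:** The plate was not level at the start. Both corners already sat about 1.5–2 mm low, so I worked from absolute heights.
- **Fingertip offset:** The pads ended up 3–4 mm higher than the commanded fingertip height, because of give in the contact. I corrected for this from the images.
- **Nothing else disturbed:** The red tabs appear at the same pixels as at the start to within 0.03 px, so base and tabs did not move. The highest wrist force I read was about 8 N. I touched the bare bench once, at about 5 N, to check the fingertip length.

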